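# Unlock the tool stand and hold the collet holder level for inspection

### The job

Wind the handwheel of the tool stand counter-clockwise (seen from above), in as many grasps as you need, until the gap in its locking disc is centred on the socket, and leave the wheel there. Then draw the steel collet holder straight up out of the socket, lay it over until it is level and finish while holding it still in the gripper, level and at least 200 mm above the bench, not letting it go. Leave the other things on the bench where they are.

Things in the scene. Friction and masses are not known exactly. Their poses are not given: they have to be found in the camera images.
- stand: Fixed grey tool stand, base plate 240 x 110 x 12 mm. Origin: centre of its underside on the bench; x runs along the base plate, from the socket end (x = -50 mm) to the handwheel's upright axis (x = +50 mm); z up. The socket block is 80 x 80 mm with its top 70 mm above the bench. Its place and yaw differ from run to run.
- socket (a point): Centre of the mouth of the upright round socket hole (36 mm diameter, 58 mm deep), at the top of the socket block, 70 mm above the bench. Axes as the stand's.
- wheel (a joint): Handwheel angle, rad, growing counter-clockwise seen from above; stops at 0 and 4.3. At 3.6 the disc's gap is centred on the socket and the holder is free; at more than about 0.2 either side the disc covers the holder's flange again. Starts between 0.1 and 0.9. It turns stiffly (about 0.1 N m) and stays where it is left.
- wheel_bar (a point): Middle of the upright black grip bar across the wheel's hub, on the wheel's axis, 130 mm above the bench. Its axes turn with the wheel: x along the bar and towards the middle of the gap in the disc, z up. Bar 56 mm long (x), 14 mm thick (y), from 112 to 148 mm above the bench, free above and on both sides.
- disc_gap (a point): Middle of the gap in the rim of the flat steel locking disc, 80 mm from the wheel's axis, 88 mm above the bench; turns with the wheel. Disc: 160 mm diameter, 85 to 91 mm above the bench, reaching 6 mm over the holder's flange; the gap spans 0.9 rad, 12 mm deep. Above the disc is the spoked wheel, 92 mm outer diameter, its rim top 114 mm above the bench.
- crank_pin (a point): Fixed upright round crank pin on the wheel's rim, 14 mm diameter, from 114 to 150 mm above the bench, 42 mm from the wheel's axis on the side away from the gap. This point lies on the pin's axis, 134 mm above the bench.
- holder: Loose steel collet holder, about 0.4 kg, upright in the socket (1 mm play). Origin: centre of the underside of its round flange (52 mm diameter, 12 mm thick), resting 70 mm above the bench; z along its axis, up at the start. Below the flange a taper 45 mm long (34 to 20 mm diameter); above it a plain round body 32 mm diameter, 78 mm long. Balance point about 25 mm above the origin.
- holder_grip (a point): Point on the holder's axis in its plain round body (32 mm diameter), 66 mm above the body's origin, 24 mm below the top: a good place to grip, fingertips then stay above the disc and the wheel's rim. Axes as the holder's.
- tape_roll: Bystander: cardboard roll lying flat, 100 mm outer diameter, 48 mm high, origin at the centre of its underside, on the bench. Leave it alone.
- spray_can: Bystander: standing can, 60 mm diameter, 150 mm high, origin at the centre of its underside. Leave it alone.
- offcut: Bystander: aluminium profile offcut standing on end, 40 x 60 x 110 mm, origin at the centre of its underside. Leave it alone.
- parts_bin: Bystander: small open cardboard bin, 100 x 90 x 55 mm, origin at the centre of its underside. Leave it alone.

How it is judged:
On the way, in this order (a step that is already met when the one before it is completed fails the run):
1. the handwheel is wound until the disc's gap is centred on the socket, the holder still seated (value of joint wheel between 3.38 and 3.82 rad and distance of holder from where it was at the start of the episode below 0.01 m), for 0.2 s.
2. the holder is drawn up out of the socket, roughly upright, with the wheel still at its setting (value of joint wheel between 3.38 and 3.82 rad and z of holder in the frame of socket above 0.05 m and angle between holder's own z axis and vertical below 0.7 rad), for 0.1 s.
At the end, for the whole second after the job is handed in: The wheel stands at 3.6 rad within 0.22; the collet holder is held still in the fingers, its axis level within 20 degrees, its flange and its grip point both at least 190 mm above the bench, and it touches the stand nowhere (value of joint wheel between 3.38 and 3.82 rad and height (world z) of each of holder, holder_grip above 0.19 m and angle between holder's own z axis and vertical between 1.22 and 1.92 rad and contact force between holder and the fingers above 2 N and contact force between holder and stand below 0.2 N and linear speed of holder below 0.03 m/s and angular speed of holder below 0.2 rad/s); the arm keeps its last pose, push and grip.
It fails at once if a bystander is moved more than 30 mm (distance of any of tape_roll, spray_can, offcut, parts_bin from where it was at the start of the episode above 0.03 m).
It also fails if it takes over 67 s, if anything falls off the work surface, if the arm or the gripper's body presses on something with over 40 N, if the wrist force passes 120 N, or if a joint passes its speed limit or range.

### The arm

A 6-joint arm with a two-finger parallel gripper is mounted at the origin on the work surface. World frame = base frame: x ahead of the robot, y to its left, z up, the work surface at z = 0. Lengths are in m, angles in rad, forces in N, time in s.
With the tool pointing down it reaches from about 0.3 to 0.875 m from the base axis. Payload 6.4 kg.
Tool frame: the origin (TCP) lies midway between the tips of the shut fingers; the grasp point (between the pads) lies bot.grip_point_offset behind it (bot.grip_point_offset is the distance from the TCP to the grasp point, in m); z points along the fingers, y is the line along which they close (so a half turn about z gives the same grasp; the last joint's range is limited). The gripper opens to 88 mm and grips with 3 to 60 N. Pads are 18 mm wide; open, the fingers measure 123 mm over their backs; the gripper's body (75 mm by 187 mm) begins 45 mm behind the grasp point.
Start: joints at [0.919, 0.181, 1.607, -0, 1.354, -0.206], TCP at [0.248, 0.519, 0.239] pointing down, gripper open.
Joint ranges: [-2.99, 2.99], [-0.89, 2.07], [0.3, 2.58], [-1.14, 4.28], [0, 2.63], [-3.12, 3.12]. Speed limits (rad/s): [2.57, 2.57, 3.01, 3.14, 3.14, 3.14].

### API

Orientations are given as a 3x3 rotation matrix whose columns are the frame's x, y, z axes.
In Python, from cell import bot gives the robot as it stands. The module is installed in compiled form; this text tells all that it offers. Calls block until the motion is done:
- bot.move_to(position, orientation): joint-space move of the TCP to a pose.
- bot.move_straight(position, frame=None, v=0.15, max_force=None): straight line of the TCP; frame=None keeps the orientation; v is the mean speed in m/s. With max_force (N) it stops when the force on the tool has changed by that much, and returns True; else False.
- bot.movej(angles): joint-space move.
- bot.move_gripper(opening, strength=None): finger opening in m; strength is the grip in N (None keeps the last); returns when the fingers have stopped.
- bot.wait(seconds).
- bot.solve_ik(position, orientation): joint angles nearest the present ones, or None.
- bot.read_camera(name): name is "scene" or "top"; returns the picture (400x640x3 uint8, red, green, blue); there is no depth.
- bot.camera_model(name): a dict with "mtx" (3x3 intrinsics, pixels), "k1" (the pictures are not rectified: a ray, as slopes to the right and down, at radius r is drawn at 1 + k1 r^2 times it, then the intrinsics apply), "origin" and "rotation" of the camera in the world. Camera axes: x right, y down, z forward; pixel columns grow to the right and rows downward; lengths in m; the calibration is good to about 2 mm. A picture is of the moment at which its call begins. camera_model takes no time and is no camera call.
A pose or a line that the arm cannot do raises bot.IKError and nothing moves.
- bot.hand_in(): hands the job in; it is judged then, once.
Readings, each from a call of its own:
- bot.read_clock(): time.
- bot.read_joint_pos(): joint angles.
- bot.read_qd(): joint speeds.
- bot.read_joint_torque(): joint torques, N m.
- bot.read_ee_pos(): TCP position.
- bot.read_ee_rot(): TCP orientation.
- bot.read_contact_force(): force on the tool from outside, world axes, zero at the start.
- bot.read_wrist_torque(): the same for the moment, N m.
- bot.read_width(): finger opening in m.
- bot.read_grip_force(): force on a finger pad.
Only numpy, scipy, OpenCV 4.12 (cv2) and the standard library are available. Lean on these libraries where they do the work, as an engineer would, in place of code of your own. Each camera call takes 0.05 s, during which the arm holds its last target. There are 200 camera calls.

## Working session

There is one attempt and no reset: what is moved stays moved. The work goes in short steps, each a Python script; the robot and the scene stay as the last script left them, time stands still between calls to the robot, and variables do not carry over. Pictures are saved under pics/ and viewed, at most 10 in all, crops included, and the job is handed in when it is done.

```bash
mkdir -p pics; python3 - <<'E'
from cell import bot
import cv2
for n in("scene","top"):
    cv2.imwrite(f"pics/{n}0.png",bot.read_camera(n)[:,:,::-1]); m=bot.camera_model(n); print(n,m)
print(bot.grip_point_offset,bot.read_clock(),bot.read_ee_rot())
E
```

```text
scene {'mtx': array([[412.09718634,   0.        , 320.53250469],
       [  0.        , 412.09718634, 192.52147957],
       [  0.        ,   0.        ,   1.        ]]), 'k1': 0.012598649092846774, 'origin': array([1.17088938, 0.58288007, 1.04650752]), 'rotation': array([[-0.64899046,  0.56918743, -0.50481387],
       [ 0.76054401,  0.46828401, -0.44975871],
       [-0.01960074, -0.67582228, -0.73680395]])}
top {'mtx': array([[418.06298572,   0.        , 320.53079078],
       [  0.        , 418.06298572, 196.35306912],
       [  0.        ,   0.        ,   1.        ]]), 'k1': -0.10690692565737839, 'origin': array([ 0.29970318, -0.01585644,  1.45420477]), 'rotation': array([[ 0.01103475, -0.98292564,  0.18367205],
       [-0.99983369, -0.00817861,  0.01630053],
       [-0.01452003, -0.18382138, -0.98285242]])}
0.0187 0.1 [[-9.02269322e-01  4.31171929e-01 -9.15177698e-04]
 [ 4.31172777e-01  9.02268637e-01 -1.15894177e-03]
 [ 3.26032974e-04 -1.44027732e-03 -9.99998910e-01]]
```

View pics/scene0.png

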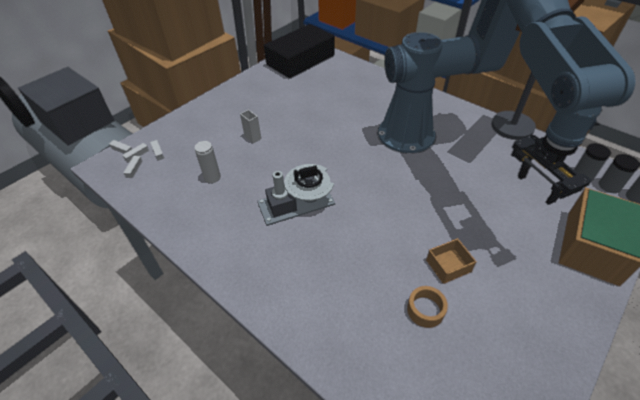

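View pics/top0.png

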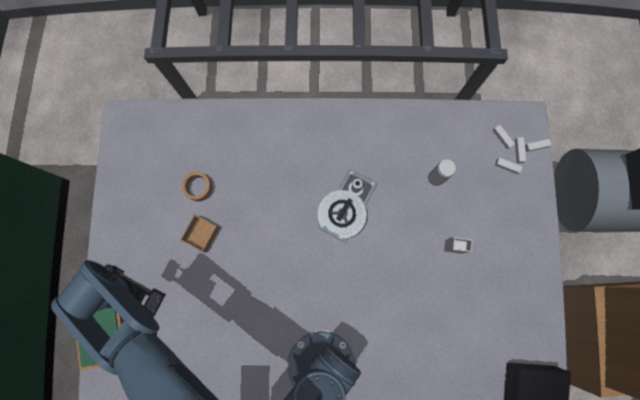

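The stand is near (345,205) in top and (295,190) in scene, and the bystanders are well clear of it. I'll enlarge both views.

```bash
python3 - <<'E'
import cv2,numpy as np
a=cv2.imread("pics/top0.png")[165:245,305:385]; b=cv2.imread("pics/scene0.png")[155:227,252:342]
cv2.imwrite("pics/c1.png",cv2.resize(a,None,fx=7,fy=7,interpolation=cv2.INTER_CUBIC))
cv2.imwrite("pics/c2.png",cv2.resize(b,None,fx=8,fy=8,interpolation=cv2.INTER_CUBIC))
E
```

```text
(no output)
```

View pics/c1.png

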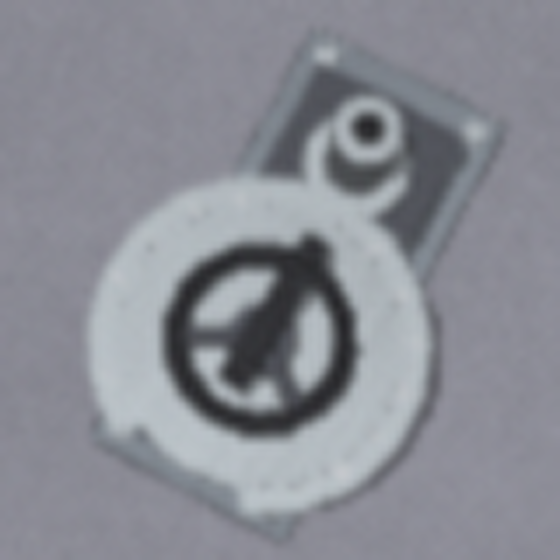

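View pics/c2.png

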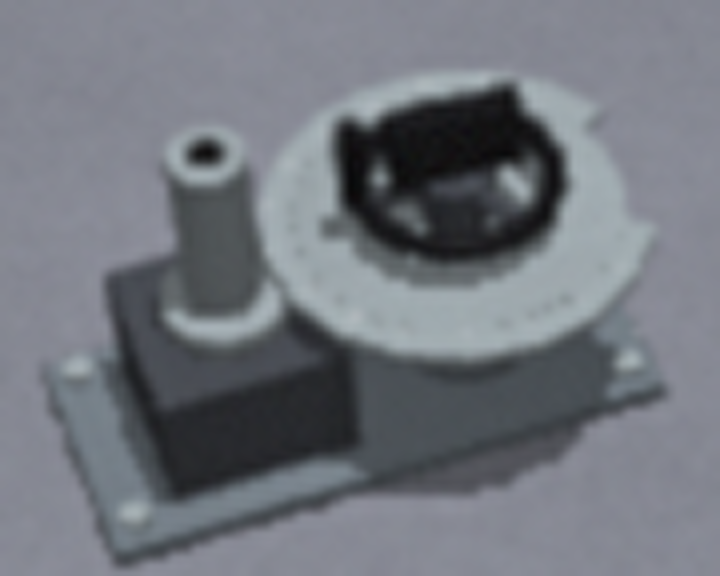

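```bash
cat > h.py <<'E'
import numpy as np
from cell import bot
def proj(n,P):
    m=bot.camera_model(n); p=(np.atleast_2d(P)-m["origin"])@m["rotation"]
    s=p[:,:2]/p[:,2:]; s=s*(1+m["k1"]*(s**2).sum(1,keepdims=True))
    return s@m["mtx"][:2,:2].T+m["mtx"][:2,2]
def model(q,L):
    x,y,a,_=q; L=np.array(L,float)/1000; c,s=np.cos(a),np.sin(a)
    return np.c_[x+c*L[:,0]-s*L[:,1],y+s*L[:,0]+c*L[:,1],L[:,2]]
def gp(w,r,da,z):
    g=w-3.6+np.pi+da; return (50+r*np.cos(g),r*np.sin(g),z)
E
cat > fit.py <<'E'
from h import *
from scipy.optimize import least_squares
top=[((315,30),(-120,-55,12)),((505,125),(-120,55,12)),((98,430),(120,-55,12)),((285,540),(120,55,6)),((368,128),(-50,0,160)),((263,345),(50,0,91)),((260,340),(50,0,112)),
 ((125,435),('g',80,-.45,91)),((245,512),('g',80,.45,91)),((315,245),('g',42,np.pi,150))]
sc=[((45,365),(-120,55,12)),((118,562),(-120,-55,3)),((665,393),(120,-55,6)),((205,150),(-50,0,160)),((447,215),(50,0,91)),
 ((600,115),('g',80,.45,91)),((652,230),('g',80,-.45,91)),((352,125),('g',42,np.pi,150))]
def res(q):
    o=[]
    for n,l,k,off in(("top",top,7,(305,165)),("scene",sc,8,(252,155))):
        L=[gp(q[3],*p[1:]) if p[0]=='g' else p for _,p in l]
        px=(np.array([u for u,_ in l])+.5)/k-.5+off
        o.append(proj(n,model(q,L))-px)
    return np.vstack(o)
f=least_squares(lambda q:res(q).ravel(),[.45,-.07,-2.6,.46],loss='soft_l1',x_scale=[.01,.01,.1,.1])
print(f.x); print(res(f.x).round(1).tolist())
for off in (0,):
  q=f.x; print("socket",model(q,[(-50,0,70)]),"wheel",model(q,[(50,0,130)]))
np.save("q.npy",f.x)
E
python3 fit.py
```

```text
[ 0.54273607 -0.08786113 -3.63103307  0.40069975]
[[0.5, -1.4], [0.8, -0.5], [-1.0, 0.5], [0.2, 0.2], [0.5, -0.3], [-0.2, -0.7], [0.5, -0.9], [-1.0, -0.6], [-0.1, -0.4], [-0.0, -0.2], [-0.2, -0.6], [0.2, 0.4], [0.7, -0.7], [0.3, 0.1], [1.6, -1.3], [0.1, -1.0], [0.5, -1.1], [-0.2, -0.1]]
socket [[ 0.58686588 -0.11136773  0.07      ]] wheel [[ 0.49860627 -0.06435452  0.13      ]]
```

```bash
cat >> h.py <<'E'
def R(g): # tool down, x along direction g
    c,s=np.cos(g),np.sin(g); return np.array([[c,s,0],[s,-c,0],[0,0,-1.]])
q=np.load("q.npy"); W=model(q,[(50,0,0)])[0]; S=model(q,[(-50,0,0)])[0]
def g_of(w): return q[2]+w-3.6+np.pi
E
python3 - <<'E'
from h import *
for k in(0,np.pi):
  for w in(q[3],q[3]+1,3.6):
    for z in (.118,): print(w,k,bot.solve_ik([W[0],W[1],z],R(g_of(w)+k)))
E
```

```text
0.4006997549467699 0 [-3.64873007e-01  1.69054071e-01  1.88764617e+00 -4.44089210e-16
  1.08489242e+00 -1.38852133e+00]
1.40069975494677 0 [-3.64873007e-01  1.69054071e-01  1.88764617e+00 -4.44089210e-16
  1.08489242e+00 -2.38852133e+00]
3.6 0 [-3.64873007e-01  1.69054071e-01  1.88764617e+00 -4.44089210e-16
  1.08489242e+00  1.69536373e+00]
0.4006997549467699 3.141592653589793 [-3.64873007e-01  1.69054071e-01  1.88764617e+00 -4.44089210e-16
  1.08489242e+00  1.75307133e+00]
1.40069975494677 3.141592653589793 [-3.64873007e-01  1.69054071e-01  1.88764617e+00 -4.44089210e-16
  1.08489242e+00  7.53071325e-01]
3.6 3.141592653589793 [-3.64873007e-01  1.69054071e-01  1.88764617e+00 -4.44089210e-16
  1.08489242e+00 -1.44622892e+00]
```

```bash
python3 - <<'E'
from h import *
p=lambda z:[W[0],W[1],z]
r=R(g_of(q[3])+np.pi)
bot.move_to(p(.26),r)
bot.move_gripper(.07,15)
print(bot.read_clock())
print(bot.move_straight(p(.119),v=.12,max_force=12), bot.read_ee_pos(), bot.read_contact_force())
bot.move_gripper(0.0,15)
print(bot.read_width(),bot.read_grip_force(),bot.read_contact_force().round(1),bot.read_wrist_torque().round(2),bot.read_ee_pos()-p(.119))
print("tool y",r[:,1],bot.read_clock())
E
```

```text
2.825
False [ 0.49919213 -0.06458168  0.11975007] [-0.16930071 -0.36224817  0.34963299]
0.014283414003246096 15.007568717992399 [ 4.4  5.2 -2.3] [ 0.82 -0.44 -0.01] [ 6.26372871e-04  1.10501661e-03 -2.22140771e-05]
tool y [-0.52025371 -0.85401175  0.        ] 5.0333
```

```bash
cat > turn.py <<'E'
from h import *
import sys
def step(d,n):
    j=np.array(J)
    for i in range(n):
        j[5]-=d; bot.movej(j)
        print(j[5].round(3),bot.read_joint_pos()[5].round(3),bot.read_contact_force().round(1),bot.read_wrist_torque().round(2),(bot.read_ee_pos()[:2]-W[:2]).round(4),round(bot.read_width(),4),round(bot.read_clock(),2))
    return j
W[:2]+=(.0005,.0012)
J=bot.solve_ik([W[0],W[1],.119],R(g_of(q[3])+np.pi))
E
python3 - <<'E'
from turn import *
step(.4,4)
E
```

```text
1.356 1.359 [-0.  -1.7 -1.3] [-0.26  0.01  0.13] [ 0.0001 -0.0002] 0.0138 5.5
0.956 0.961 [ 1.7 -4.4 -2.8] [-0.53 -0.02  0.09] [ 0.0001 -0.0004] 0.014 5.97
0.556 0.562 [ 1.  -4.5 -4.5] [-0.76 -0.15  0.1 ] [ 0.0002 -0.0005] 0.0141 6.43
0.156 0.162 [ 1.3 -4.8 -5.1] [-0.84 -0.27  0.09] [ 0.0003 -0.0006] 0.0141 6.9
```

```bash
python3 - <<'E'
from turn import *
import cv2
J[5]=.156
j=step(.4006,4)
bot.move_gripper(.05); p=bot.read_ee_pos()
bot.move_straight([p[0],p[1],.26],v=.15)
bot.move_to([W[0]-.12,W[1]+.2,.3],R(g_of(3.6)+np.pi)); print(bot.read_clock())
a=bot.read_camera("top")[165:245,305:385,::-1]; b=bot.read_camera("scene")[155:227,252:342,::-1]
im=[cv2.resize(x,(400,s),interpolation=cv2.INTER_CUBIC) for x,s in((a,400),(b,320))]
cv2.imwrite("pics/d.png",np.hstack([im[0],np.vstack([im[1],np.zeros((80,400,3),np.uint8)])]))
E
```

```text
-0.245 -0.239 [ 3.9 -6.  -4.2] [-0.85 -0.39  0.11] [ 0.0005 -0.0006] 0.0138 7.37
-0.645 -0.639 [ 3.3 -5.5 -5.3] [-0.87 -0.46  0.14] [ 0.0006 -0.0006] 0.0138 7.83
-1.046 -1.04 [ 4.9 -5.2 -5.6] [-0.75 -0.6   0.08] [ 0.0008 -0.0006] 0.0139 8.3
-1.446 -1.44 [ 5.8 -4.2 -6.2] [-0.67 -0.77  0.11] [ 0.0009 -0.0004] 0.0138 8.77
11.4833
```

View pics/d.png

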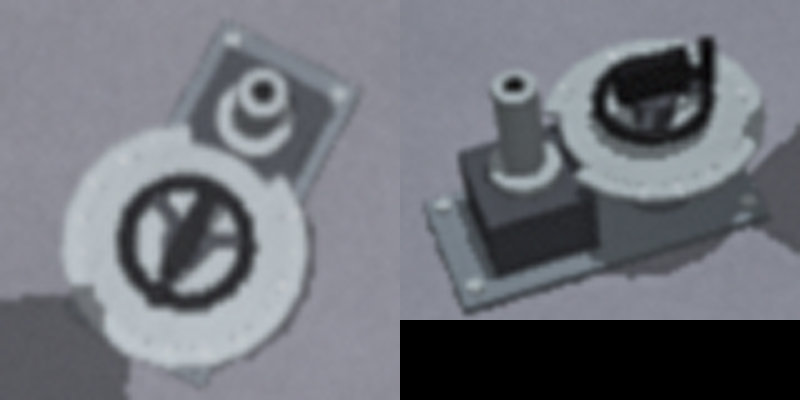

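The gap is now centred on the socket: its edges at (190,135) and (285,180) sit either side of the flange. Next I grip the holder.

```bash
python3 - <<'E'
from h import *
S[:2]+=(.0007,.0008)
a=np.arctan2(S[1],S[0]); r=R(a+np.pi/2)   # closing along radial
def tilt(t,r):
    ax=np.array([-np.sin(a),np.cos(a),0]); from scipy.spatial.transform import Rotation as Ro
    return Ro.from_rotvec(-ax*t).as_matrix()@r
for rr in (.45,.55,.65,.7):
  for z in(.3,.35,.4):
    for k in(0,np.pi):
      Rt=tilt(1.5,R(a+np.pi/2+k)); s=bot.solve_ik([rr*np.cos(a),rr*np.sin(a),z],Rt); print(rr,z,k,None if s is None else s.round(2),Rt[:,2].round(2))
for k in(0,np.pi): print(bot.solve_ik([S[0],S[1],.117],R(a+np.pi/2+k)))
E
```

```text
0.45 0.3 0 None [ 0.98 -0.18 -0.07]
0.45 0.3 3.141592653589793 None [ 0.98 -0.18 -0.07]
0.45 0.35 0 None [ 0.98 -0.18 -0.07]
0.45 0.35 3.141592653589793 None [ 0.98 -0.18 -0.07]
0.45 0.4 0 None [ 0.98 -0.18 -0.07]
0.45 0.4 3.141592653589793 None [ 0.98 -0.18 -0.07]
0.55 0.3 0 [-0.7  -0.24  2.57  2.41  0.83 -2.64] [ 0.98 -0.18 -0.07]
0.55 0.3 3.141592653589793 [-0.7  -0.24  2.57  2.41  0.83  0.51] [ 0.98 -0.18 -0.07]
0.55 0.35 0 [-0.7  -0.45  2.56  2.23  0.67 -2.39] [ 0.98 -0.18 -0.07]
0.55 0.35 3.141592653589793 [-0.7  -0.45  2.56  2.23  0.67  0.75] [ 0.98 -0.18 -0.07]
0.55 0.4 0 [-0.7  -0.6   2.51  2.    0.57 -2.11] [ 0.98 -0.18 -0.07]
0.55 0.4 3.141592653589793 [-0.7  -0.6   2.51  2.    0.57  1.03] [ 0.98 -0.18 -0.07]
0.65 0.3 0 [-0.54  0.05  2.32  2.63  0.79 -2.8 ] [ 0.98 -0.18 -0.07]
0.65 0.3 3.141592653589793 [-0.54  0.05  2.32  2.63  0.79  0.35] [ 0.98 -0.18 -0.07]
0.65 0.35 0 [-0.54 -0.1   2.31  2.54  0.66 -2.67] [ 0.98 -0.18 -0.07]
0.65 0.35 3.141592653589793 [-0.54 -0.1   2.31  2.54  0.66  0.47] [ 0.98 -0.18 -0.07]
0.65 0.4 0 [-0.54 -0.22  2.28  2.4   0.54 -2.51] [ 0.98 -0.18 -0.07]
0.65 0.4 3.141592653589793 [-0.54 -0.22  2.28  2.4   0.54  0.64] [ 0.98 -0.18 -0.07]
0.7 0.3 0 [-0.49  0.16  2.2   2.69  0.76 -2.83] [ 0.98 -0.18 -0.07]
0.7 0.3 3.141592653589793 [-0.49  0.16  2.2   2.69  0.76  0.31] [ 0.98 -0.18 -0.07]
0.7 0.35 0 [-0.49  0.03  2.19  2.61  0.64 -2.73] [ 0.98 -0.18 -0.07]
0.7 0.35 3.141592653589793 [-0.49  0.03  2.19  2.61  0.64  0.41] [ 0.98 -0.18 -0.07]
0.7 0.4 0 [-0.49 -0.08  2.17  2.5   0.53 -2.6 ] [ 0.98 -0.18 -0.07]
0.7 0.4 3.141592653589793 [-0.49 -0.08  2.17  2.5   0.53  0.55] [ 0.98 -0.18 -0.07]
[-3.84331649e-01  3.63305325e-01  1.64288700e+00 -4.44089210e-16
  1.13540033e+00 -1.98327557e-01]
[-3.84331649e-01  3.63305325e-01  1.64288700e+00 -4.44089210e-16
  1.13540033e+00  2.94326510e+00]
```

```bash
cat > grip.py <<'E'
from h import *
S[:2]+=(.0007,.0008)
a=np.arctan2(S[1],S[0])
E
python3 - <<'E'
from grip import *
r=R(a+np.pi/2)
bot.move_to([S[0],S[1],.26],r)
bot.move_gripper(.06,12)
f0=bot.read_contact_force(); p0=bot.read_ee_pos()-[S[0],S[1],.26]
print(bot.move_straight([S[0],S[1],.118],v=.12,max_force=12),bot.read_ee_pos()-[S[0],S[1],.118])
bot.move_gripper(0.0,8)
print(p0,f0.round(1),bot.read_width(),bot.read_contact_force().round(1),bot.read_wrist_torque().round(2),bot.read_ee_pos()-[S[0],S[1],.118],r[:,1],bot.read_clock())
# search final poses
out=[]
j0=bot.solve_ik([S[0],S[1],.42],r); print(j0.round(2))
for ph in np.arange(-np.pi,np.pi,.26):
  for t in (1.57,1.4):
   for k in (1,-1):
    h=np.array([np.cos(ph),np.sin(ph),0]);z=np.sin(t)*h-[0,0,np.cos(t)]
    y=k*(np.cos(t)*h+[0,0,np.sin(t)]);Rt=np.c_[np.cross(y,z),y,z]
    for rr in(.5,.6):
     s=bot.solve_ik([rr*np.cos(a),rr*np.sin(a),.42],Rt)
     if s is not None: out.append((abs(s-j0).max(),ph,t,k,rr,s.round(2)))
for o in sorted(out,key=lambda o:o[0])[:8]: print(o)
E
```

```text
False [ 0.00066311 -0.00023478  0.00095982]
[-2.45659765e-06  6.42649293e-04  4.42309486e-04] [ 0.3 -0.   0.4] 0.03175858254361559 [ 1.1  0.1 -0.1] [-0.05 -0.   -0.03] [ 2.72290416e-04 -7.36141034e-05  2.34870443e-04] [ 0.98275106 -0.1849334   0.        ] 15.0417
[-0.38  0.15  1.29 -0.    1.71 -0.2 ]
(np.float64(0.9060262709356315), np.float64(-2.8815926535897933), 1.4, -1, 0.5, array([-0.17,  0.71,  1.03, -0.91,  2.6 , -0.91]))
(np.float64(0.9756148556951261), np.float64(2.0584073464102026), 1.4, -1, 0.5, array([-0.68,  0.59,  1.22,  0.79,  2.57,  0.78]))
(np.float64(1.0280134818456066), np.float64(-2.6215926535897935), 1.4, -1, 0.5, array([-0.08,  0.65,  1.13, -1.03,  2.44, -1.02]))
(np.float64(1.0825726832590084), np.float64(1.7984073464102028), 1.4, -1, 0.5, array([-0.78,  0.49,  1.37,  0.92,  2.42,  0.88]))
(np.float64(1.1106380475076842), np.float64(-2.3615926535897938), 1.4, -1, 0.5, array([ 0.01,  0.56,  1.26, -1.11,  2.27, -1.08]))
(np.float64(1.131875321413231), np.float64(1.7984073464102028), 1.57, -1, 0.5, array([-0.79,  0.55,  1.39,  1.04,  2.48,  0.93]))
(np.float64(1.1501600246268735), np.float64(1.538407346410203), 1.4, -1, 0.5, array([-0.88,  0.36,  1.54,  1.02,  2.27,  0.95]))
(np.float64(1.1629426561269263), np.float64(1.538407346410203), 1.57, -1, 0.5, array([-0.89,  0.43,  1.56,  1.13,  2.33,  0.96]))
```

```bash
python3 - <<'E'
from grip import *
import cv2
f0=bot.read_contact_force()
bot.move_gripper(0.0,55)
print(bot.read_width(),bot.read_grip_force())
print(bot.move_straight([S[0],S[1],.42],v=.1,max_force=40))
bot.wait(.2)
print(bot.read_width(),bot.read_contact_force().round(1),bot.read_ee_pos(),bot.read_clock())
ph=1.80;h=np.array([np.cos(ph),np.sin(ph),0]);y=np.array([0,0,-1.])
Rt=np.c_[np.cross(y,h),y,h]
try:
    print(bot.move_straight([.5*np.cos(a),.5*np.sin(a),.42],Rt,v=.035))
except bot.IKError as e:
    print("ik",e); bot.move_to([.5*np.cos(a),.5*np.sin(a),.42],Rt)
bot.wait(.5)
print(bot.read_width(),bot.read_grip_force(),bot.read_contact_force().round(1),bot.read_ee_pos(),bot.read_ee_rot().round(2).tolist(),bot.read_clock())
a1=bot.read_camera("top")[120:280,240:400,::-1]; b=bot.read_camera("scene")[60:230,200:400,::-1]
cv2.imwrite("pics/e.png",np.hstack([cv2.resize(x,(400,400)) for x in(a1,b)]))
E
```

```text
0.030548671771614695 55.6651571765542
False
0.030633738468475627 [ 0.2  0.4 -3.3] [ 0.58752486 -0.11055367  0.41987765] 18.625
False
0.030861969047652607 55.63542444258928 [ 0.1 -0.5 -3. ] [ 0.49137195 -0.09246129  0.41999088] [[0.97, -0.0, -0.23], [0.23, -0.0, 0.97], [-0.0, -1.0, 0.0]] 22.075
```

View pics/e.png

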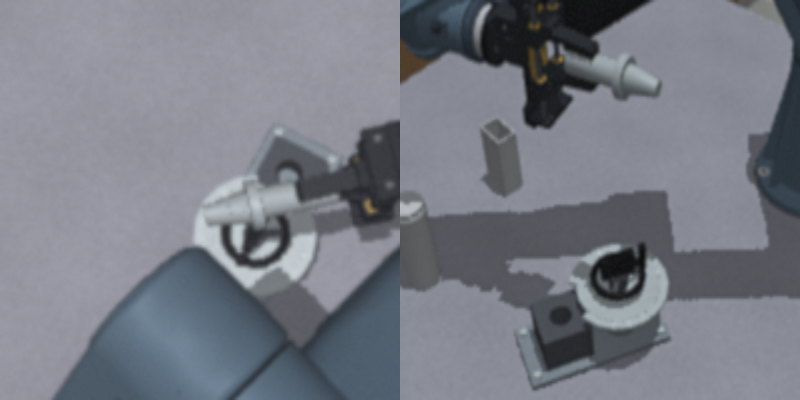

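The holder is held level in the gripper, with its flange near (625,75) in the right-hand view. The socket at (560,315) is empty and the wheel gap still faces it.

```bash
python3 - <<'E'
from cell import bot
bot.wait(.5); print(bot.read_width(),bot.read_contact_force()); print(bot.hand_in())
E
```

```text
0.030550382140981346 [-0.35151531 -0.12680585 -2.98004914]
the job is handed in; nothing more can be done
None
```

I wound the handwheel until the gap faced the socket, drew the collet holder out, and handed in with it held level about 0.42 m above the bench; the hand-in returned no verdict.

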